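Lock the filter cap into its bayonet collar on the optical bench

TASK

One of the two black filter caps is only standing in its collar, proud and with its grip bar in line with the collar's two gaps. Lock it: push it down against the spring, turn it a quarter turn clockwise (seen from above) and let it go so that it springs up into its seat. Leave the other cap, which is already locked, locked as it is.

Things in the scene. Friction and masses are not known exactly. Their poses are not given: they have to be found in the camera images.
- cap_bar (a point): Black cap still to be locked (loose, 0.15 kg); point = centre of its grey grip bar: 46 mm long (x axis), 14 thick (y), 40 tall (z up), standing on the cap's round body (48 across, flat top 20 mm below the point). Two side lugs lie in line with the bar, now in the gaps. Point now 118 mm above the bench; pushed down it can turn to a stop at 103 degrees; let go at 77 to 103 it rises to its seat, 112 mm.
- housing: Holds the cap to be locked. Fixed black block 100 x 100 x 36 mm with a round aluminium collar, 84 mm across, top 80 mm above the bench. Origin: centre of the underside, on the collar's axis; z up. Two gaps in the rim, at +x and -x. A spring plate carries the cap (4 N, 11 N at the bottom): it turns only clockwise and only when 12 mm or more down, bottoms at 18 mm, so push about 15.
- other_cap_bar (a point): Centre of the grip bar of the other cap, of the same sizes but already locked: its bar lies across its collar's gaps and the point is 112 mm above the bench.
- other_housing: Holds the cap that is already locked. The same block and collar as the first; origin at the centre of the underside, z up, gaps in the rim at +x and -x.

How it is judged:
By the outcome, as a careful person would: the job done as asked, in the order asked, and still so for the second after the job is handed in, with the robot touching nothing.
It also fails if it takes over 35 s, if anything falls off the work surface, if the arm or the gripper's body presses on something with over 40 N, if the wrist force passes 120 N, or if a joint passes its speed limit or range.

ROBOT

A 6-joint arm with a two-finger parallel gripper is mounted at the origin on the work surface. World frame = base frame: x ahead of the robot, y to its left, z up, the work surface at z = 0. Lengths are in m, angles in rad, forces in N, time in s.
With the tool pointing down it reaches from about 0.275 to 0.725 m from the base axis. Payload 15.9 kg.
Tool frame: the origin (TCP) lies at the very end of the fingers, on their centre line; the grasp point (between the pads) lies 19 mm behind it; z points along the fingers, y is the direction in which the jaws open and shut (so a half turn about z gives the same grasp; the last joint's range is limited). The gripper opens to 85 mm and grips with 20 to 120 N. Pads are 22 mm wide; open, the fingers measure 114 mm over their backs; the gripper's body (76 mm by 85 mm) begins 54 mm behind the grasp point. The pads swing forward as they close: fully open they stand 13 mm farther back than shut.
Start: joints at [-1.117, 0.213, -0.034, 1.323, 0, 1.571], TCP at [0.219, -0.449, 0.231] pointing down, gripper open.
Joint ranges: [-2.98, 2.98], [-0.74, 1.72], [-1.14, 1.35], [-2.1, 2.04], [-1.57, 1.44], [-3.14, 3.14]. Speed limits (rad/s): [1.89, 1.89, 2.39, 2.57, 3.14, 3.14].

INTERFACE

Orientations are given as a rotation vector (axis times angle).
In Python, from plant import manip gives the robot as it stands.
- The arm moves only by the tool servo_tool, never from a script. Its argument "deltas" is a list of rows, each an object of numbers: "dx", "dy", "dz": the shift along the world's x, y, z in m; "wx", "wy", "wz": the turn, a rotation vector about the world's x, y, z in degrees. In form: [{"dx": .., "dy": .., "dz": .., "wx": .., "wy": .., "wz": ..}, ...]. A call has 1 to 8 rows; each row is the pose to reach, as a shift and turn from the pose commanded when the call began; what a row does not reach only later rows make up. A row lasts 1/8 s, in which the tool goes at most 62.5 mm and 10.7 degrees, less where a joint would pass 70% of its speed; a pose out of reach is approached as far as the arm can. A call with a gripper value outside its range is refused whole. "grip" is the finger opening in m, from 0 to 0.0854, set as the call begins (left out, the last holds). The fingers move at their own pace and stop on an object; "force" is the grip in N (left out, the last holds). Time passes only in rows, so rows that repeat a pose let the fingers close. It gives the time, the measured TCP pose, the force and the opening at its end, in the units of the state.
- manip.get_obs(): the state, without advancing time (a new reading comes with each control period).
- manip.capture(name): name is "scene" or "top" or "wrist"; returns the picture (480x640x3 uint8, red, green, blue); there is no depth.
- manip.get_calibration(name): a dict with "fovy" (degrees; the focal length in pixels is half the picture's height over the tangent of half this angle, whatever the lens; pixels are square), "cx", "cy" (the principal point, pixels), "k1" (the pictures are not rectified: a ray, as slopes to the right and down, at radius r is drawn at 1 + k1 r^2 times it, then the intrinsics apply), "pose" (4x4, takes a point from camera to world coordinates); the wrist camera has in their place "tool_from_camera" (4x4, takes a point from camera to tool coordinates, whose origin is the TCP and whose axes are the flange's). Camera axes: x right, y down, z forward; pixel columns grow to the right and rows downward; lengths in m; the calibration is good to about 2 mm. A picture is of the moment at which its call begins: read the wrist's pose just before it. get_calibration takes no time and is no camera call.
- manip.finish_job(): hands the job in, once; it reports no verdict.
Trained networks look in the newest picture that a camera, given by its name, has taken for a name from the list of things; names that differ only in an ending like _2 or _b are one class to them, and where a whole thing is asked for, a point or a joint stands for the part that bears it (a point fixed in the world has none). Each returns a list of dicts, best first, with "confidence" (0 to 1); they miss things now and then, are a little off and sometimes report something else, mostly with a low value. They report only what shows in the picture. A call takes as long as a camera call.
- manip.silhouettes(camera, target): "region" (480x640 bool, what is visible of it) and "position" ([column, row] in pixels, amid what is visible of it).
The state is a dict: "time": time; "joint_pos": joint angles; "qvel": joint speeds; "tau": joint torques, N m; "tcp_pos": TCP position; "ee_rot": TCP orientation; "wrist_force": force on the tool from outside, world axes, zero at the start; "torque": the same for the moment, N m; "grip_width": finger opening in m.
Only numpy, scipy, OpenCV 4.12 (cv2) and the standard library are available. Lean on these libraries where they do the work, as an engineer would, in place of code of your own. Each camera call takes 0.05 s, during which the arm holds its last target.

## Working session

There is one attempt and no reset: what is moved stays moved. The work goes in short steps, Python scripts to look and compute and a tool call to move; the robot and the scene stay as the last step left them, time stands still between calls to the robot, and variables do not carry over. Pictures are saved under pics/ and viewed, and the job is handed in when it is done.

Besides the shell and the picture viewer there is one more tool, called after "Call:" as name(argument=value, ...) on one line, values as JSON. servo_tool: Moves the arm, as the interface text tells. Its arguments: {"type":"object","properties":{"deltas":{"type":"array","items":{"type":"object","properties":{"dx":{"type":"number"},"dy":{"type":"number"},"dz":{"type":"number"},"wx":{"type":"number"},"wy":{"type":"number"},"wz":{"type":"number"}}}},"grip":{"type":"number"},"force":{"type":"number"}},"required":["deltas"]}

```bash
mkdir -p pics; ls; python3 - <<'E'
from plant import manip
import cv2
o=manip.get_obs()
for k,v in o.items(): print(k,v)
for n in ["scene","top","wrist"]:
    im=manip.capture(n); cv2.imwrite(f"pics/{n}0.png",im[:,:,::-1]); print(n,manip.get_calibration(n))
    for t in ["cap_bar","housing"]:
        try:
            for d in manip.silhouettes(n,t): print(n,t,d["confidence"],d["position"],d["region"].sum())
        except Exception as e: print(e)
E
```

```text
pics
time 0.0
joint_pos [-1.11701719e+00  2.13376368e-01 -3.50141394e-02  1.32350281e+00
  1.30902613e-05  1.57079845e+00]
qvel [ 4.84613962e-04 -4.62288807e-04  3.58641836e-04 -7.40358735e-04
 -5.51518965e-04  3.33094595e-05]
tau [ 7.89375117e-04 -6.86155272e+01  4.87125778e+01  1.72133016e-02
 -1.04080202e-04  1.43442122e-05]
tcp_pos [ 0.2190456  -0.44910799  0.2308239 ]
ee_rot [-3.06003251e+00 -7.06450304e-01  3.67459063e-04]
wrist_force [-0.01115292  0.17478291  0.48260985]
torque [ 0.00978661 -0.01233399 -0.04371271]
grip_width 0.08578787889841613
scene {'fovy': 53.707192023147925, 'cx': 310.327324775245, 'cy': 240.11843531036803, 'k1': -0.0570802488475226, 'pose': array([[-0.85635461,  0.3453272 , -0.38393477,  0.85854576],
       [ 0.51618019,  0.59354598, -0.61746351,  0.52293156],
       [ 0.01465599, -0.72694725, -0.68653689,  0.6605903 ],
       [ 0.        ,  0.        ,  0.        ,  1.        ]])}
scene cap_bar 0.85 [315.8, 300.5] 1308
scene housing 0.93 [315.5, 340.8] 3650
top {'fovy': 56.34956563696156, 'cx': 322.6721936081055, 'cy': 242.11030634376894, 'k1': -0.08447764429327535, 'pose': array([[ 0.02175482, -0.99588965,  0.08792344,  0.4891203 ],
       [-0.99957736, -0.01997025,  0.02112582, -0.00125967],
       [-0.01928313, -0.08834587, -0.99590319,  0.73044854],
       [ 0.        ,  0.        ,  0.        ,  1.        ]])}
top cap_bar 0.66 [236.1, 197.7] 1036
top housing 0.93 [251.5, 213.1] 3461
wrist {'fovy': 63.011860507987976, 'cx': 319.3226428881472, 'cy': 237.72167076635398, 'k1': -0.043605145314585925, 'tool_from_camera': array([[ 4.86970598e-04, -9.47292912e-01, -3.20368385e-01,
         8.22894533e-02],
       [ 9.99999758e-01,  6.20333915e-04, -3.14224013e-04,
        -4.47323949e-05],
       [ 4.96397555e-04, -3.20368155e-01,  9.47292985e-01,
        -1.43056135e-01],
       [ 0.00000000e+00,  0.00000000e+00,  0.00000000e+00,
         1.00000000e+00]])}
```

View pics/scene0.png

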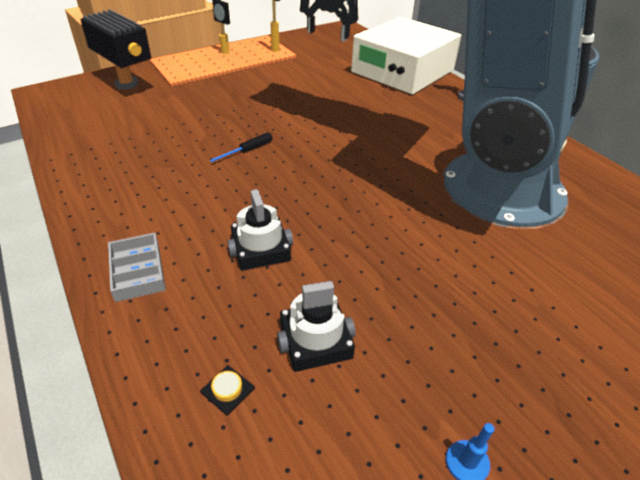

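View pics/top0.png

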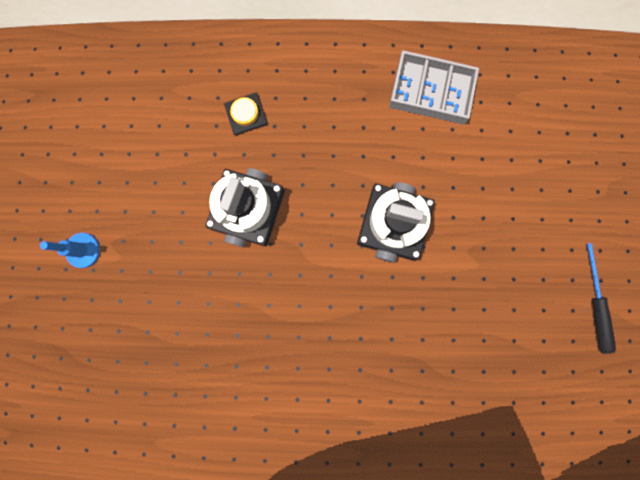

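```bash
python3 - <<'E'
import cv2,numpy as np
a=cv2.imread("pics/top0.png"); s=cv2.imread("pics/scene0.png")
p=lambda im,x,y,r,:cv2.resize(im[y-r:y+r,x-r:x+r],(400,300*1+100),interpolation=cv2.INTER_CUBIC)
out=np.hstack([p(a,245,207,45),p(a,397,220,45)])
cv2.imwrite("pics/z0.png",out)
cv2.imwrite("pics/z1.png",np.hstack([p(s,317,325,50),p(s,260,228,50)]))
E
```

```text
(no output)
```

View pics/z0.png

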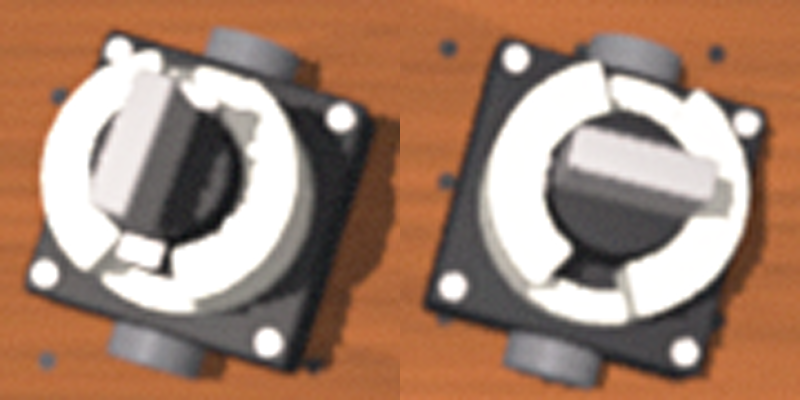

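View pics/z1.png

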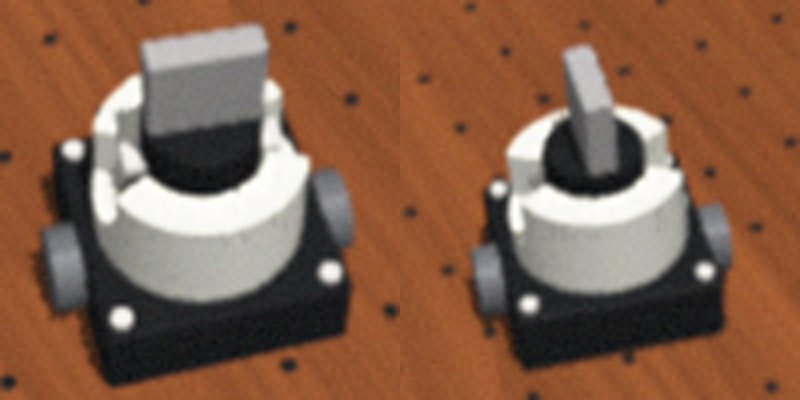

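```bash
cat > h.py <<'E'
import numpy as np,cv2
from plant import manip
def ray(c,uv):
    K=manip.get_calibration(c); f=240/np.tan(np.radians(K['fovy'])/2)
    d=np.array([(uv[0]-K['cx'])/f,(uv[1]-K['cy'])/f]); s=d.copy()
    for _ in range(20): s=d/(1+K['k1']*(s@s))
    if c=='wrist':
        o=manip.get_obs();T=np.eye(4);T[:3,:3]=cv2.Rodrigues(np.array(o['ee_rot']))[0];T[:3,3]=o['tcp_pos'];P=T@K['tool_from_camera']
    else: P=K['pose']
    return P[:3,3],P[:3,:3]@np.array([*s,1])
def at(c,uv,z):
    o,d=ray(c,uv); return o+d*(z-o[2])/d[2]
E
python3 - <<'E'
from h import *
def show(c,pts,off,k,z):
    w=np.array([at(c,(off[0]+k*p[0],off[1]+k*p[1]),z) for p in pts]); print(c,w.round(4).tolist(),'mean',w.mean(0).round(4)); return w
w=show('top',[(118,50),(341,117),(43,275),(268,342)],(200,162),.225,.037)
for i,j in((0,1),(2,3),(0,2),(1,3)):
    d=w[j]-w[i];print(np.linalg.norm(d),np.degrees(np.arctan2(d[1],d[0])))
w=show('scene',[(73,150),(122,318),(330,272)],(267,275),.25,.037)
print((w[0]+w[2])/2, [np.degrees(np.arctan2(*(w[j]-w[i])[1::-1])) for i,j in((0,1),(1,2))])
# bar top corners
w=show('top',[(133,70),(170,80),(95,205),(132,212)],(200,162),.225,.138)
w=show('scene',[(143,42),(262,26),(268,42),(150,62)],(267,275),.25,.138)
for i,j in((0,1),(3,2)):
    d=w[j]-w[i];print(np.linalg.norm(d),np.degrees(np.arctan2(d[1],d[0])))
w=show('top',[(515-400,58),(748-400,122),(452-400,287),(685-400,352)],(352,175),.225,.037)
E
```

```text
top [[0.6573, 0.1688, 0.037], [0.634, 0.0878, 0.037], [0.5756, 0.1922, 0.037], [0.5533, 0.111, 0.037]] mean [0.6051 0.1399 0.037 ]
0.0843444016090498 -106.00391124957235
0.08421127569607442 -105.33876903027456
0.08493733832854337 164.05754573621553
0.08395972286416273 163.96354124093247
scene [[0.6354, 0.0902, 0.037], [0.6583, 0.1705, 0.037], [0.5778, 0.1937, 0.037]] mean [0.6238 0.1514 0.037 ]
[0.60660996 0.14194617 0.037     ] [np.float64(74.03748137892539), np.float64(163.92389839177287)]
top [[0.6266, 0.1391, 0.138], [0.6236, 0.1276, 0.138], [0.5847, 0.149, 0.138], [0.5827, 0.1375, 0.138]] mean [0.6044 0.1383 0.138 ]
scene [[0.6256, 0.1299, 0.138], [0.5839, 0.1453, 0.138], [0.5862, 0.153, 0.138], [0.6283, 0.1394, 0.138]] mean [0.606  0.1419 0.138 ]
0.04448389587645795 159.73123866472113
0.04415846485618166 162.13668174794398
top [[0.6373, -0.0714, 0.037], [0.6161, -0.1539, 0.037], [0.5556, -0.0502, 0.037], [0.5344, -0.1318, 0.037]] mean [ 0.5859 -0.1018  0.037 ]
```

Call:
servo_tool(deltas=[{"dx": 0.045, "dy": 0.068, "dz": 0.01, "wz": 9}, {"dx": 0.09, "dy": 0.136, "dz": 0.02, "wz": 18}, {"dx": 0.13, "dy": 0.2, "dz": 0.02, "wz": 27}, {"dx": 0.17, "dy": 0.26, "dz": 0.02, "wz": 36}, {"dx": 0.21, "dy": 0.32, "dz": 0.02, "wz": 45}, {"dx": 0.25, "dy": 0.38, "dz": 0.02, "wz": 54}, {"dx": 0.29, "dy": 0.44, "dz": 0.02, "wz": 63}, {"dx": 0.32, "dy": 0.49, "dz": 0.02, "wz": 72}])

```text
schema error: expected keys dx, dy, dz, wx, wy, wz
```

Call:
servo_tool(deltas=[{"dx": 0.03, "dy": 0.04, "wz": 9}, {"dx": 0.05, "dy": 0.07, "wz": 18}, {"dx": 0.067, "dy": 0.1, "wz": 27}, {"dx": 0.067, "dy": 0.1, "wz": 36}, {"dx": 0.067, "dy": 0.1, "wz": 45}, {"dx": 0.067, "dy": 0.1, "wz": 55}, {"dx": 0.067, "dy": 0.1, "wz": 66}, {"dx": 0.067, "dy": 0.1, "wz": 66}])

```text
schema error: expected keys dx, dy, dz, wx, wy, wz
```

```bash
python3 - <<'E'
from h import *
o=manip.get_obs();R=cv2.Rodrigues(np.array(o['ee_rot']))[0]
print(o['time'],o['tcp_pos'],np.degrees(np.arctan2(R[1,1],R[0,1])),R[:,2],o['joint_pos'])
im=manip.capture('wrist');cv2.imwrite('pics/w1.png',im[:,:,::-1])
E
```

```text
0.45 [ 0.21916926 -0.44935696  0.23125994] -64.0002202358168 [-4.12468203e-05  1.07209122e-04 -9.99999993e-01] [-1.11701119e+00  2.12952853e-01 -3.44490087e-02  1.32350891e+00
  9.92493586e-06  1.57079970e+00]
```

View pics/w1.png

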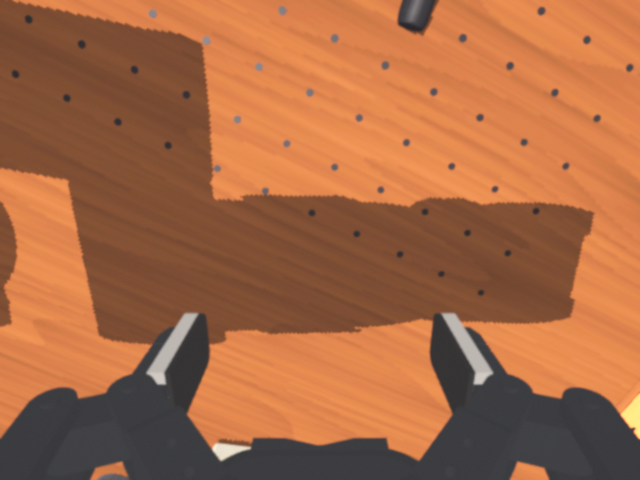

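The moves were refused because every row needs all six keys, so the arm is still at its start pose. The picture shows only bench and shadow between the fingers, at about (200,320) and (440,320).

Call:
servo_tool(deltas=[{"dx": 0.045, "dy": 0.068, "dz": 0.01, "wx": 0, "wy": 0, "wz": 9}, {"dx": 0.09, "dy": 0.136, "dz": 0.02, "wx": 0, "wy": 0, "wz": 18}, {"dx": 0.13, "dy": 0.2, "dz": 0.02, "wx": 0, "wy": 0, "wz": 27}, {"dx": 0.17, "dy": 0.26, "dz": 0.02, "wx": 0, "wy": 0, "wz": 36}, {"dx": 0.21, "dy": 0.32, "dz": 0.02, "wx": 0, "wy": 0, "wz": 45}, {"dx": 0.25, "dy": 0.38, "dz": 0.02, "wx": 0, "wy": 0, "wz": 54}, {"dx": 0.29, "dy": 0.44, "dz": 0.02, "wx": 0, "wy": 0, "wz": 63}, {"dx": 0.32, "dy": 0.49, "dz": 0.02, "wx": 0, "wy": 0, "wz": 72}])

```text
time: 1.5
tcp_pos: [0.4936, -0.03, 0.2514]
ee_rot: [2.054, 2.376, 0.0]
wrist_force: [0.7, -1.6, -0.2]
grip_width: 0.0853
```

Call:
servo_tool(deltas=[{"dx": 0.03, "dy": 0.04, "dz": 0, "wx": 0, "wy": 0, "wz": 9}, {"dx": 0.05, "dy": 0.07, "dz": 0, "wx": 0, "wy": 0, "wz": 18}, {"dx": 0.067, "dy": 0.1, "dz": 0, "wx": 0, "wy": 0, "wz": 27}, {"dx": 0.067, "dy": 0.1, "dz": 0, "wx": 0, "wy": 0, "wz": 36}, {"dx": 0.067, "dy": 0.1, "dz": 0, "wx": 0, "wy": 0, "wz": 45}, {"dx": 0.067, "dy": 0.1, "dz": 0, "wx": 0, "wy": 0, "wz": 55}, {"dx": 0.067, "dy": 0.1, "dz": 0, "wx": 0, "wy": 0, "wz": 66}, {"dx": 0.067, "dy": 0.1, "dz": 0, "wx": 0, "wy": 0, "wz": 66}])

```text
time: 2.5
tcp_pos: [0.5598, 0.068, 0.2512]
ee_rot: [-0.438, -3.111, -0.0]
wrist_force: [-0.2, 0.3, -1.0]
grip_width: 0.0856
```

```bash
python3 - <<'E'
from h import *
o=manip.get_obs();R=cv2.Rodrigues(np.array(o['ee_rot']))[0]
print(o['time'],o['tcp_pos'],np.degrees(np.arctan2(R[1,1],R[0,1])),R[:,2],o['joint_pos'])
im=manip.capture('wrist');cv2.imwrite('pics/w2.png',im[:,:,::-1])
E
```

```text
2.5 [0.55975244 0.06795718 0.25117175] 73.9568368907227 [-2.07872256e-05  1.32727403e-05 -1.00000000e+00] [1.20805734e-01 3.47152011e-01 1.94990591e-01 1.41865394e+00
 1.56811191e-05 4.00811752e-01]
```

View pics/w2.png

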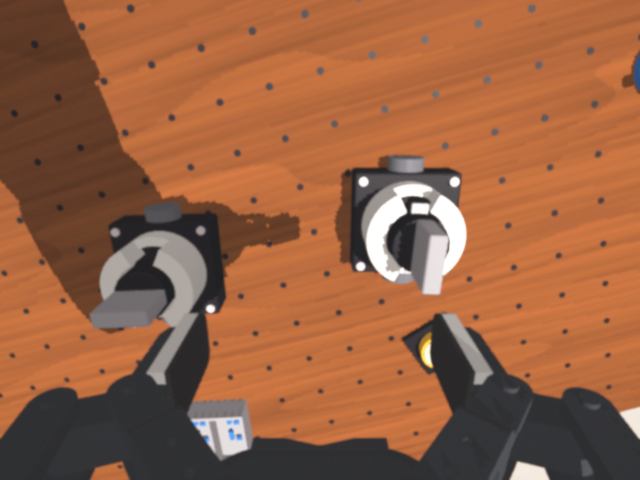

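```bash
python3 - <<'E'
from h import *
w=np.array([at('wrist',p,.037) for p in((364,181.5),(455,182),(361,267))]);print(w.round(4));print((w[1]+w[2])/2)
for i,j in((0,1),(0,2)):
    d=w[j]-w[i];print(np.linalg.norm(d),np.degrees(np.arctan2(d[1],d[0])))
for p in((428,234),(445,235),(441,293),(424,293)): print(at('wrist',p,.138))
E
```

```text
[[0.5552 0.1121 0.037 ]
 [0.5789 0.193  0.037 ]
 [0.637  0.0885 0.037 ]]
[0.60797196 0.1407162  0.037     ]
0.08430968241187622 73.6635694423325
0.08510796181966412 -16.11242179221513
[0.58178417 0.13973076 0.138     ]
[0.58580345 0.15097419 0.138     ]
[0.62904065 0.14022122 0.138     ]
[0.62551129 0.12824572 0.138     ]
```

Call:
servo_tool(deltas=[{"dx": 0.02, "dy": 0.03, "dz": 0, "wx": 0, "wy": 0, "wz": 0}, {"dx": 0.0465, "dy": 0.0725, "dz": 0, "wx": 0, "wy": 0, "wz": 0}, {"dx": 0.0465, "dy": 0.0725, "dz": -0.03, "wx": 0, "wy": 0, "wz": 0}, {"dx": 0.0465, "dy": 0.0725, "dz": -0.06, "wx": 0, "wy": 0, "wz": 0}, {"dx": 0.0465, "dy": 0.0725, "dz": -0.08, "wx": 0, "wy": 0, "wz": 0}, {"dx": 0.0465, "dy": 0.0725, "dz": -0.08, "wx": 0, "wy": 0, "wz": 0}])

```text
time: 3.3
tcp_pos: [0.6053, 0.1403, 0.1699]
ee_rot: [-0.442, -3.108, 0.002]
wrist_force: [-0.4, 0.4, 0.9]
grip_width: 0.0853
```

```bash
python3 - <<'E'
from h import *
o=manip.get_obs();R=cv2.Rodrigues(np.array(o['ee_rot']))[0]
print(o['time'],o['tcp_pos'],np.degrees(np.arctan2(R[1,1],R[0,1])))
im=manip.capture('wrist');cv2.imwrite('pics/w3.png',im[:,:,::-1])
E
```

```text
3.3 [0.60533419 0.14026549 0.16990924] 73.79964926165069
```

View pics/w3.png

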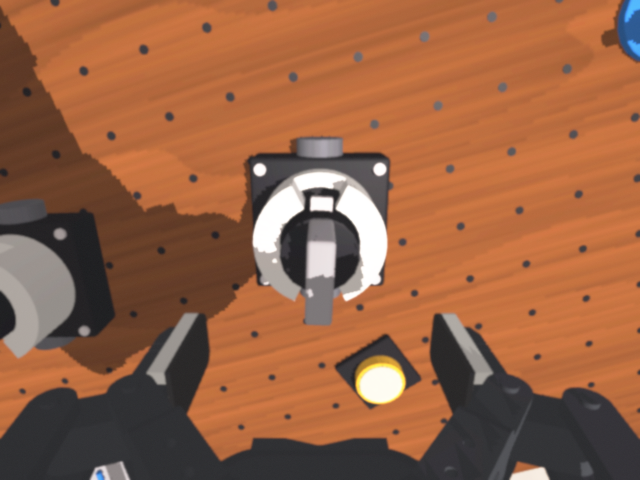

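Call:
servo_tool(deltas=[{"dx": 0.0005, "dy": 0, "dz": -0.03, "wx": 0, "wy": 0, "wz": 0}, {"dx": 0.0005, "dy": 0, "dz": -0.06, "wx": 0, "wy": 0, "wz": 0}, {"dx": 0.0005, "dy": 0, "dz": -0.06, "wx": 0, "wy": 0, "wz": 0}, {"dx": 0.0005, "dy": 0, "dz": -0.06, "wx": 0, "wy": 0, "wz": 0}])

```text
time: 3.85
tcp_pos: [0.6076, 0.1406, 0.1131]
ee_rot: [0.438, 3.109, 0.001]
wrist_force: [0.9, -0.5, 0.2]
grip_width: 0.0854
```

Call:
servo_tool(deltas=[{"dx": 0, "dy": 0, "dz": 0, "wx": 0, "wy": 0, "wz": 0}, {"dx": 0, "dy": 0, "dz": 0, "wx": 0, "wy": 0, "wz": 0}, {"dx": 0, "dy": 0, "dz": 0, "wx": 0, "wy": 0, "wz": 0}, {"dx": 0, "dy": 0, "dz": 0, "wx": 0, "wy": 0, "wz": 0}, {"dx": 0, "dy": 0, "dz": 0, "wx": 0, "wy": 0, "wz": 0}, {"dx": 0, "dy": 0, "dz": 0, "wx": 0, "wy": 0, "wz": 0}, {"dx": 0, "dy": 0, "dz": 0, "wx": 0, "wy": 0, "wz": 0}, {"dx": 0, "dy": 0, "dz": 0, "wx": 0, "wy": 0, "wz": 0}], grip=0.005, force=60)

```text
time: 4.85
tcp_pos: [0.6068, 0.1404, 0.1112]
ee_rot: [0.437, 3.111, 0.0]
wrist_force: [0.2, -0.2, 1.4]
grip_width: 0.0129
```

```bash
python3 - <<'E'
from h import *
o=manip.get_obs()
print(o)
im=manip.capture('wrist');cv2.imwrite('pics/w4.png',im[:,:,::-1])
E
```

```text
{'time': 4.85, 'joint_pos': array([2.27449604e-01, 5.09927811e-01, 8.62830719e-02, 1.14703153e+00,
       1.35736906e-05, 5.06698484e-01]), 'qvel': array([ 0.00053277,  0.0001375 ,  0.00093137, -0.00024233, -0.00092007,
       -0.00040176]), 'tau': array([ 7.61531788e-03, -9.18989897e+01,  4.63069439e+01,  1.74221881e-01,
       -2.81991652e-02, -2.57241045e-03]), 'tcp_pos': array([0.60678958, 0.14044872, 0.1112443 ]), 'ee_rot': array([4.37204361e-01, 3.11091358e+00, 8.75780222e-05]), 'wrist_force': array([ 0.16811869, -0.18289764,  1.39403324]), 'torque': array([ 0.07861925, -0.05383201,  0.02221953]), 'grip_width': 0.012940480860502656}
```

View pics/w4.png

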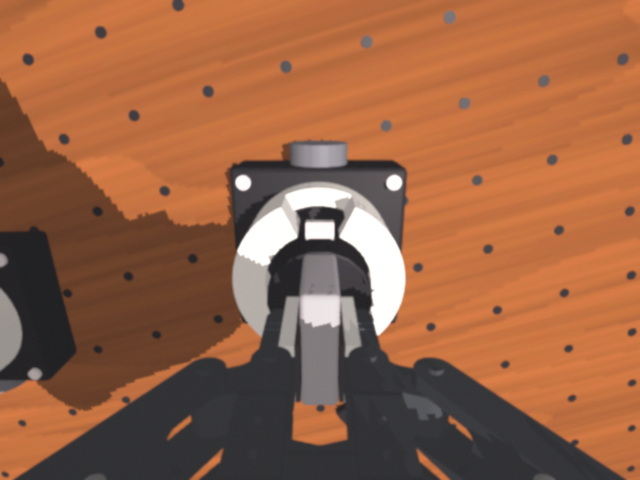

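The bar, at about (320,300), is held centred between the pads with its lug in the gap at (320,230). The side forces are small, so next I push down.

Call:
servo_tool(deltas=[{"dx": 0, "dy": 0, "dz": -0.005, "wx": 0, "wy": 0, "wz": 0}, {"dx": 0, "dy": 0, "dz": -0.01, "wx": 0, "wy": 0, "wz": 0}, {"dx": 0, "dy": 0, "dz": -0.015, "wx": 0, "wy": 0, "wz": 0}, {"dx": 0, "dy": 0, "dz": -0.0155, "wx": 0, "wy": 0, "wz": 0}, {"dx": 0, "dy": 0, "dz": -0.0155, "wx": 0, "wy": 0, "wz": 0}, {"dx": 0, "dy": 0, "dz": -0.0155, "wx": 0, "wy": 0, "wz": 0}])

```text
time: 5.65
tcp_pos: [0.6069, 0.1405, 0.0958]
ee_rot: [0.437, 3.111, 0.0]
wrist_force: [-0.8, -0.5, 7.8]
grip_width: 0.0129
```

```bash
python3 - <<'E'
from h import *
o=manip.get_obs()
print(o['time'],o['tcp_pos'],o['wrist_force'],o['torque'],o['grip_width'])
im=manip.capture('wrist');cv2.imwrite('pics/w5.png',im[:,:,::-1])
E
```

```text
5.65 [0.60691575 0.14046619 0.09576157] [-0.76372073 -0.5100442   7.79432822] [-0.12619702  0.2781184  -0.00109875] 0.01291779914899008
```

View pics/w5.png

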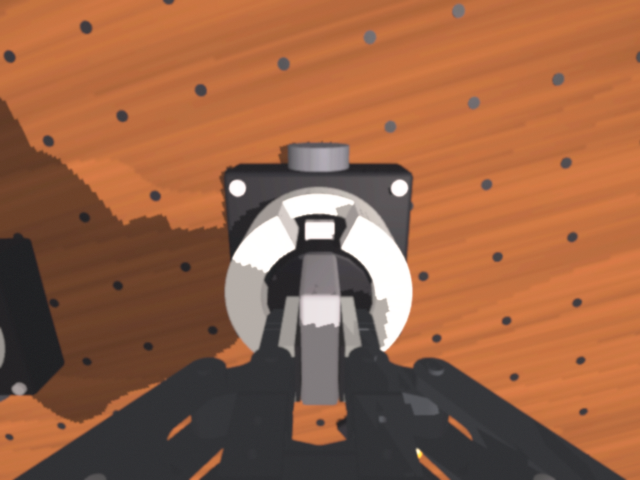

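The cap went down with the tool, since the bar keeps its place between the pads at (320,300). The 7.8 N reading fits about 15 mm of spring travel less the cap's weight. Next I turn it clockwise.

Call:
servo_tool(deltas=[{"dx": 0, "dy": 0, "dz": 0, "wx": 0, "wy": 0, "wz": -7}, {"dx": 0, "dy": 0, "dz": 0, "wx": 0, "wy": 0, "wz": -14}, {"dx": 0, "dy": 0, "dz": 0, "wx": 0, "wy": 0, "wz": -21}, {"dx": 0, "dy": 0, "dz": 0, "wx": 0, "wy": 0, "wz": -28}, {"dx": 0, "dy": 0, "dz": 0, "wx": 0, "wy": 0, "wz": -35}, {"dx": 0, "dy": 0, "dz": 0, "wx": 0, "wy": 0, "wz": -42}, {"dx": 0, "dy": 0, "dz": 0, "wx": 0, "wy": 0, "wz": -45}])

```text
time: 6.58
tcp_pos: [0.6071, 0.1405, 0.0958]
ee_rot: [1.598, 2.704, 0.001]
wrist_force: [-0.4, -0.5, 7.8]
grip_width: 0.013
```

```bash
python3 - <<'E'
from h import *
o=manip.get_obs()
print(o['time'],o['tcp_pos'],o['wrist_force'],o['torque'],o['grip_width'])
E
```

```text
6.575 [0.60706183 0.14051346 0.09584879] [-0.44229273 -0.4926182   7.81404845] [0.01475197 0.00314924 0.13448593] 0.013014726134159962
```

Call:
servo_tool(deltas=[{"dx": 0, "dy": 0, "dz": 0, "wx": 0, "wy": 0, "wz": -7}, {"dx": 0, "dy": 0, "dz": 0, "wx": 0, "wy": 0, "wz": -14}, {"dx": 0, "dy": 0, "dz": 0, "wx": 0, "wy": 0, "wz": -21}, {"dx": 0, "dy": 0, "dz": 0, "wx": 0, "wy": 0, "wz": -28}, {"dx": 0, "dy": 0, "dz": 0, "wx": 0, "wy": 0, "wz": -35}, {"dx": 0, "dy": 0, "dz": 0, "wx": 0, "wy": 0, "wz": -42}, {"dx": 0, "dy": 0, "dz": 0, "wx": 0, "wy": 0, "wz": -46}, {"dx": 0, "dy": 0, "dz": 0, "wx": 0, "wy": 0, "wz": -46}])

```text
time: 7.58
tcp_pos: [0.6071, 0.1405, 0.0959]
ee_rot: [2.526, 1.867, 0.001]
wrist_force: [1.0, -0.3, 7.4]
grip_width: 0.0131
```

```bash
python3 - <<'E'
from h import *
o=manip.get_obs();R=cv2.Rodrigues(np.array(o['ee_rot']))[0]
print(o['time'],o['tcp_pos'],o['wrist_force'],o['torque'],o['grip_width'],np.degrees(np.arctan2(R[1,1],R[0,1])))
im=manip.capture('wrist');cv2.imwrite('pics/w6.png',im[:,:,::-1])
E
```

```text
7.575 [0.6071052  0.14051938 0.09588406] [ 0.98243629 -0.2822594   7.3730785 ] [ 0.06616842 -0.03787239 -0.09905068] 0.013091779094781037 -17.065768649640397
```

View pics/w6.png

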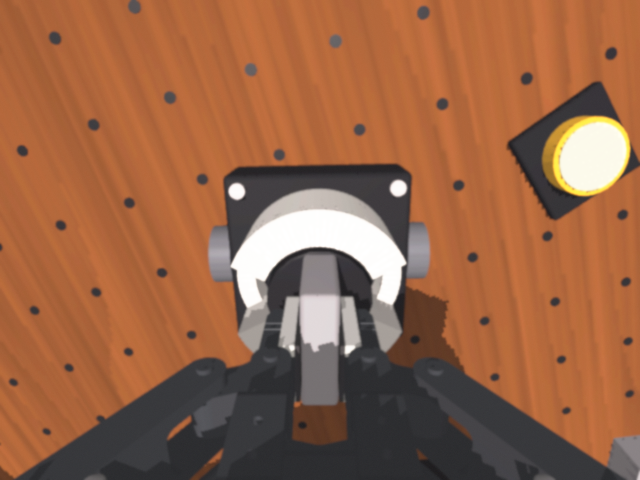

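The bar now lies across the gaps, which show at about (255,290) and (385,290). I'll ease it up most of the way and then let go.

Call:
servo_tool(deltas=[{"dx": 0, "dy": 0, "dz": 0.003, "wx": 0, "wy": 0, "wz": 0}, {"dx": 0, "dy": 0, "dz": 0.006, "wx": 0, "wy": 0, "wz": 0}, {"dx": 0, "dy": 0, "dz": 0.007, "wx": 0, "wy": 0, "wz": 0}, {"dx": 0, "dy": 0, "dz": 0.007, "wx": 0, "wy": 0, "wz": 0}])

```text
time: 8.12
tcp_pos: [0.6071, 0.1405, 0.1028]
ee_rot: [2.525, 1.868, 0.001]
wrist_force: [0.9, 0.6, 4.9]
grip_width: 0.013
```

Call:
servo_tool(deltas=[{"dx": 0, "dy": 0, "dz": 0, "wx": 0, "wy": 0, "wz": 0}, {"dx": 0, "dy": 0, "dz": 0, "wx": 0, "wy": 0, "wz": 0}, {"dx": 0, "dy": 0, "dz": 0, "wx": 0, "wy": 0, "wz": 0}, {"dx": 0, "dy": 0, "dz": 0, "wx": 0, "wy": 0, "wz": 0}, {"dx": 0, "dy": 0, "dz": 0, "wx": 0, "wy": 0, "wz": 0}, {"dx": 0, "dy": 0, "dz": 0, "wx": 0, "wy": 0, "wz": 0}, {"dx": 0, "dy": 0, "dz": 0, "wx": 0, "wy": 0, "wz": 0}], grip=0.08)

```text
time: 9.0
tcp_pos: [0.6067, 0.1404, 0.1027]
ee_rot: [2.525, 1.869, -0.0]
wrist_force: [-0.3, -0.1, 0.0]
grip_width: 0.0802
```

Call:
servo_tool(deltas=[{"dx": 0, "dy": 0, "dz": 0.03, "wx": 0, "wy": 0, "wz": 0}, {"dx": 0, "dy": 0, "dz": 0.07, "wx": 0, "wy": 0, "wz": 0}, {"dx": 0, "dy": 0, "dz": 0.12, "wx": 0, "wy": 0, "wz": 0}, {"dx": -0.05, "dy": 0, "dz": 0.13, "wx": 0, "wy": 0, "wz": 0}, {"dx": -0.1, "dy": 0, "dz": 0.13, "wx": 0, "wy": 0, "wz": 0}, {"dx": -0.15, "dy": 0, "dz": 0.13, "wx": 0, "wy": 0, "wz": 0}, {"dx": -0.15, "dy": 0, "dz": 0.13, "wx": 0, "wy": 0, "wz": 0}])

```text
time: 9.88
tcp_pos: [0.454, 0.1403, 0.2332]
ee_rot: [-2.524, -1.87, 0.0]
wrist_force: [1.1, 0.3, 0.6]
grip_width: 0.0798
```

```bash
python3 - <<'E'
from h import *
o=manip.get_obs();print(o['time'],o['tcp_pos'],o['wrist_force'])
a=manip.capture('top')[:,:,::-1];s=manip.capture('scene')[:,:,::-1]
p=lambda im,x,y,r:cv2.resize(im[y-r:y+r,x-r:x+r],(400,300),interpolation=cv2.INTER_CUBIC)
cv2.imwrite('pics/z2.png',np.vstack([np.hstack([p(a,245,207,45),p(a,397,220,45)]),np.hstack([p(s,317,325,50),p(s,260,228,50)])]))
cv2.imwrite('pics/s2.png',s)
for t in('cap_bar','other_cap_bar'):
    for d in manip.silhouettes('scene',t): print(t,d['confidence'],d['position'])
E
```

```text
9.875 [0.45397641 0.14031879 0.23322417] [1.10531905 0.27104856 0.63523685]
cap_bar 0.91 [315.2, 305.1]
other_cap_bar 0.64 [257.6, 215.4]
```

View pics/z2.png

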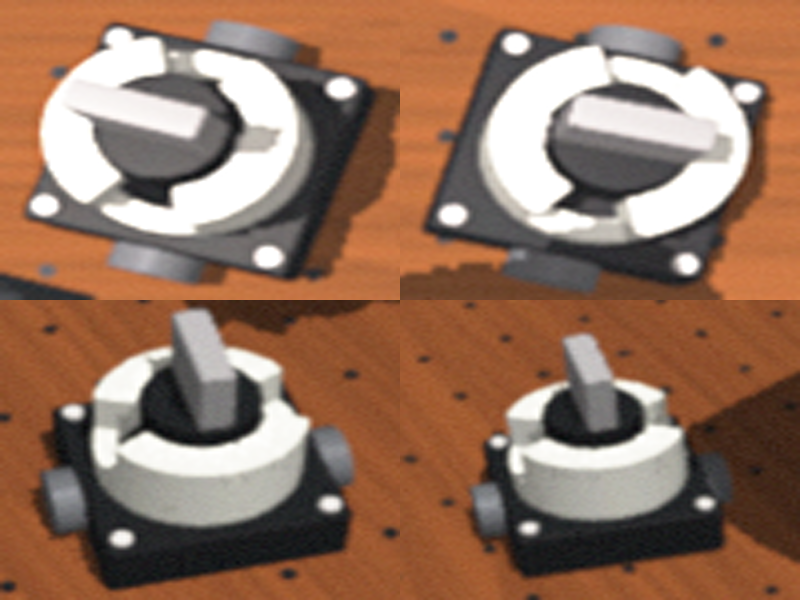

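```bash
python3 - <<'E'
from h import *
def tri(a,b):
    o1,d1=ray('top',a);o2,d2=ray('scene',b)
    t=np.linalg.lstsq(np.c_[d1,-d2],o2-o1,rcond=None)[0];p,q=o1+t[0]*d1,o2+t[1]*d2
    return ((p+q)/2).round(4),np.linalg.norm(p-q).round(4)
print(tri((200+137*.225,162+108*.3),(267+203*.25,275+47/3)))
print('before',tri((200+132.5*.225,162+142*.225),(267+206*.25,275+43*.25)))
print('other',tri((352+245*.225,175+125*.3),(210+188*.25+100*0-0, 178+(367-300)/3)) , tri((352+(645-400)*.225,175+122*.3),(210+(589-400)*.25,178+63/3)))
a=[at('top',(200+x*.225,162+y*.3),.132) for x,y in((68,95),(203,128))];d=a[0]-a[1];print(np.degrees(np.arctan2(d[1],d[0])),np.linalg.norm(d))
o=manip.get_obs();print(o['time'])
manip.finish_job()
E
```

```text
(array([0.606 , 0.14  , 0.1251]), np.float64(0.0004))
before (array([0.6047, 0.1393, 0.1346]), np.float64(0.0006))
other (array([ 0.5859, -0.1034,  0.1196]), np.float64(0.001)) (array([ 0.5861, -0.1024,  0.1235]), np.float64(0.002))
72.87101647862289 0.0445341247492591
10.075
the job is handed in; nothing more can be done
```

The loose cap is now locked, and the job was handed in at about 10 s of the 35 s allowed. I gripped the bar, pushed it down about 15.5 mm, turned it about 91° clockwise, eased it up 7 mm and let go. Then I drew the arm clear.

- **Angle:** the bar lies at about 73° in the world frame. It was at −16° before, so it turned about 91°, within the 77–103° window.
- **Height:** by triangulating two cameras, the bar top is now at about 125 mm, against about 135 mm before. True heights should be 132 mm and 138 mm, so both readings are low. The measured drop of 9.5 mm is more than the nominal 6 mm. The other cap, which should also be at 132 mm, read 120–124 mm, so I take this as measurement error of several millimetres. By these readings the two caps sit at about the same height.
- **Other cap:** it was never touched, and it looks unchanged in the pictures.
- **Forces:** the push force read 7.8 N after the push and 0 N once the cap was released. No reading came near the limits.

The first pair of moves was refused because rows lacked some keys. That moved nothing.

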